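Wedge the rocking marking platform

ROBOT

A 7-joint arm with a two-finger parallel gripper is mounted at the origin on the work surface. World frame = base frame: x ahead of the robot, y to its left, z up, the work surface at z = 0. Lengths are in mm, angles in rad, forces in N, time in s.
With the tool pointing down it reaches from about 400 to 925 mm from the base axis. Payload 5.6 kg.
Tool frame: the origin (TCP) lies midway between the tips of the shut fingers; the grasp point (between the pads) lies 19 mm behind it; z points along the fingers, y is the line along which they close (so a half turn about z gives the same grasp; the last joint's range is limited). The gripper opens to 85 mm and grips with 20 to 120 N. Pads are 22 mm wide; open, the fingers measure 114 mm over their backs; the gripper's body (76 mm by 85 mm) begins 54 mm behind the grasp point. The pads swing forward as they close: fully open they stand 13 mm farther back than shut.
Start: joints at [-1.358, 0.468, -0.012, 1.603, 0.006, 1.071, -0.056], TCP at [164.503, 628.846, 231.29] pointing down, gripper open.
Joint ranges: [-2.53, 2.53], [-0.31, 2.02], [-1.57, 1.55], [0.28, 2.44], [-1.29, 4.43], [0.15, 1.84], [-2.92, 2.92]. Speed limits (rad/s): [2.57, 2.57, 3.14, 3.14, 3.14, 3.14, 3.14].

INTERFACE

Orientations are given as [roll, pitch, yaw] about the fixed x, y, z axes, in that order (R = Rz(yaw) Ry(pitch) Rx(roll)).
In Python, from bench import * gives the robot as it stands. The module is installed in compiled form; this text tells all that it offers.
- The arm moves only by the tool send_rows, never from a script. Its argument "series" is a list of rows, each a list of 6 numbers: the shift along the tool's x, y, z in mm, then the turn, a rotation vector about the tool's x, y, z in degrees. In form: [[dx, dy, dz, rx, ry, rz], ...]. A call has 1 to 8 rows; each row is the pose to reach, as a shift and turn from the pose commanded when the call began, along the tool's axes at that moment; what a row does not reach only later rows make up. A row lasts 1/8 s, in which the tool goes at most 62.5 mm and 10.7 degrees, less where a joint would pass 70% of its speed; a pose out of reach is approached as far as the arm can. A call with a gripper value outside its range is refused whole. "jaw" is the closure, from 0 (fully open) to 1 (shut), set as the call begins (left out, the last holds). The fingers move at their own pace and stop on an object; "grip_force" is the grip in N (left out, the last holds). Time passes only in rows, so rows that repeat a pose let the fingers close. It gives the time, the measured TCP pose, the force, the opening and the grip force at its end, in the units of the state.
- sense(): the state, without advancing time (a new reading comes with each control period).
- snapshot(name): name is "scene" or "top"; returns the picture (384x512x3 uint8, red, green, blue); there is no depth.
- camera_params(name): a dict with "fx", "fy", "cx", "cy" (pixels), "k1" (the pictures are not rectified: a ray, as slopes to the right and down, at radius r is drawn at 1 + k1 r^2 times it, then the intrinsics apply), "eye" and "attitude" of the camera in the world. Camera axes: x right, y up, looking along -z (the intrinsics and any distortion apply to the point x, -y, -z); pixel columns grow to the right and rows downward; lengths in mm; the calibration is good to about 2 mm. A picture is of the moment at which its call begins. camera_params takes no time and is no camera call.
- sign_off(): hands the job in; it is judged then, once.
The state is a dict: "time_s": time; "joint_pos": joint angles; "qd": joint speeds; "tau": joint torques, N m; "tool_pos": TCP position; "ee_rot": TCP orientation; "ft_force": force on the tool from outside, world axes, zero at the start; "wrist_torque": the same for the moment, N m; "opening": finger opening in mm; "grasp_force": force on a finger pad.
Only numpy, scipy, OpenCV 4.12 (cv2) and the standard library are available. Lean on these libraries where they do the work, as an engineer would, in place of code of your own. Each camera call takes 0.05 s, during which the arm holds its last target. There are 200 camera calls.

TASK

The perforated marking platform on the bench rocks, because the foot under its yellow-dotted corner is too short. Without gripping or lifting anything, push the orange wedge in under that short foot with the fingertips until the platform bears on it and no longer rocks, but do not jack the platform out of level or shove it along the bench. Then press firmly down on the yellow dot for a moment to feel that the corner does not dip, let go, and leave the other things on the bench where they are.

Things in the scene. Friction and masses are not known exactly. Their poses are not given: they have to be found in the camera images.
- platform: White steel box with perforated aluminium top, 200 (x) x 180 (y) x 79 mm high, about 3 kg, loose on the bench. Origin under its centre in the plane of its three good feet. Round black rubber feet (28 mm across, domed undersides) at x = +-72, y = +-62 mm; the case begins 26 mm above the bench. The +x, +y foot is too short; the platform stands level on the other three until pressed.
- dot: Yellow rubber disc, 32 mm across, 3 mm thick, on the platform's top at its +x, +y corner, right above the short foot. Origin at its underside, 79 mm above the platform's origin. Unwedged, about 4 to 6 N on the dot tips the corner down until the short foot lands, 5 to 9 mm lower; well wedged, it yields under 1.5 mm to a firm press of 8 N.
- short_foot: The short foot. Origin at the lowest point of its dome, which hangs 5 to 9 mm (different each time) above the bench while the platform is level. It is locked and does not move in the platform. Wedged too far, it lifts the corner and the platform rocks about the other diagonal.
- wedge: Orange plastic wedge, 164 mm long (x), 60 mm wide (y), 0.14 kg, loose and flat on the bench. Origin in its underside at mid length. Nose 2 mm thick at x = +82 mm; the ramp rises evenly, 1 in 10, to 17 mm at x = -68 mm, where the heel begins. It starts 15 to 55 mm clear of the case's +y side, nose towards the short foot (the platform's -y), up to 15 mm off line and 0.15 rad askew.
- heel (a point): Centre of the flat rear face of the wedge's heel, 17 mm above the bench, at the wedge's x = -82 mm. The heel is a solid upright block, 14 mm thick, 60 mm wide, 34 mm tall; push on this face. Sliding alone the wedge takes about 1 N to push; once it bears, the resistance climbs steeply, and about 6 N more than that is snug.
- carton: Bystander: small brown carton, 60 x 50 x 45 mm high. Origin under its centre.
- tumbler: Bystander: steel tumbler, 66 mm across, 85 mm tall. Origin under its centre.
- jar: Bystander: clear lidded jar, 50 mm across, 60 mm tall. Origin under its centre.
- driver: Bystander: screwdriver with a red handle lying on the bench along its x, handle to -x.
There are look-alikes about, which are no part of the job. There is more than one size of the wedge; the job needs the largest.

How it is judged:
By the outcome, as a careful person would: the job done as asked, in the order asked, and still so for the second after the job is handed in, with the robot touching nothing.
It also fails if it takes over 51 s, if anything falls off the work surface, if the arm or the gripper's body presses on something with over 40 N, if the wrist force passes 120 N, or if a joint passes its speed limit or range.

## Working session

There is one attempt and no reset: what is moved stays moved. The work goes in short steps, Python scripts to look and compute and a tool call to move; the robot and the scene stay as the last step left them, time stands still between calls to the robot, and variables do not carry over. Pictures are saved under pics/ and viewed, at most 10 in all, crops included, and the job is handed in when it is done.

Besides the shell and the picture viewer there is one more tool, called after ">>>" as name(argument=value, ...), one argument or row to a line, values as JSON. send_rows: Moves the arm, as the interface text tells. Its arguments: {"type":"object","properties":{"series":{"type":"array"},"jaw":{"type":"number"},"grip_force":{"type":"number"}},"required":["series"]}

```bash
mkdir -p pics; python3 - <<'E'
from bench import *
import cv2
for n in ("scene","top"):
    cv2.imwrite(f"pics/{n}0.png",cv2.resize(snapshot(n)[:,:,::-1],(800,600),interpolation=cv2.INTER_CUBIC))
    print(camera_params(n))
s=sense();print(s["tool_pos"],s["ee_rot"],s["time_s"],s["ft_force"])
E
```

```text
{'fx': 400.1831965964136, 'fy': 400.1831965964136, 'cx': 259.1708993195382, 'cy': 197.8999727707371, 'k1': 0.03294269539149872, 'eye': array([ 877.2898481 , -549.31523923,  995.71220788]), 'attitude': array([ 0.64298452, -0.01008155,  0.63393926])}
{'fx': 364.67551361983914, 'fy': 364.67551361983914, 'cx': 259.15067249299614, 'cy': 192.0382905343507, 'k1': -0.053691756386248915, 'eye': array([ 400.64202624,   14.46939363, 1263.98487966]), 'attitude': array([ 0.08383673,  0.01197411, -1.59834444])}
[164.41035857 628.34687781 230.41640371] [-3.13999754e+00  1.47843635e-04  2.88576807e+00] 0.1 [ 1.37640222 -1.20217842 -0.49092922]
```

View pics/scene0.png

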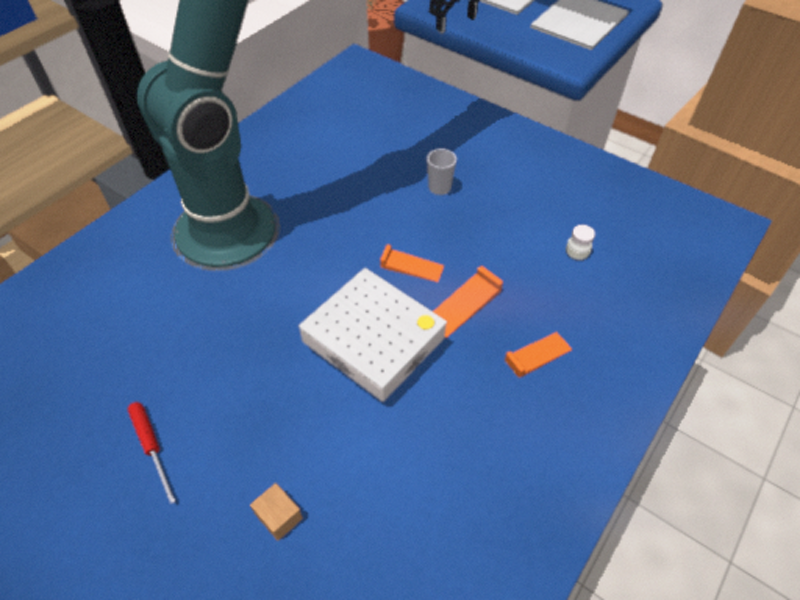

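View pics/top0.png

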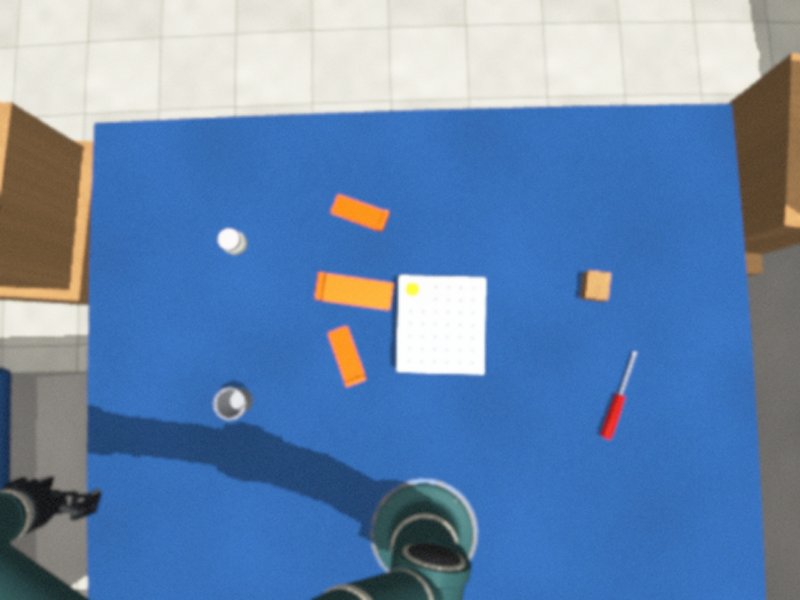

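The scene and top pictures show the platform with its dot at top-view (412,289). The largest wedge is at (355,291), heel at its left end, around (318,287). I'll take an enlarged crop.

```bash
cat > h.py <<'E'
import numpy as np, cv2
from scipy.spatial.transform import Rotation as R
from bench import *
def ray(n,u,v):
    c=camera_params(n); d=np.array([(u-c["cx"])/c["fx"],(v-c["cy"])/c["fy"]])
    s=d.copy()
    for _ in range(10): s=d/(1+c["k1"]*(s@s))
    return c["eye"],R.from_euler("xyz",c["attitude"]).apply([s[0],-s[1],-1])
def at(n,u,v,z):
    e,r=ray(n,u,v); return (e+r*(z-e[2])/r[2])[:2].round(1)
def crop(n,name,x0,y0,w,h,k):
    im=snapshot(n)[:,:,::-1]
    cv2.imwrite(f"pics/{name}.png",cv2.resize(im[y0:y0+h,x0:x0+w],None,fx=k,fy=k,interpolation=cv2.INTER_CUBIC)); return im
E
python3 - <<'E'
from h import *
im=crop("top","topc",195,165,130,85,6)
crop("scene","scenec",185,160,150,105,5)
hsv=cv2.cvtColor(im,cv2.COLOR_BGR2HSV)
for nm,lo,hi,z in (("or",(5,150,120),(18,255,255),10),("ye",(24,120,120),(35,255,255),82),("wh",(0,0,170),(180,60,255),79)):
    m=cv2.inRange(hsv,lo,hi); m[:150]*=(nm!="wh")
    for c in cv2.findContours(m,0,2)[0]:
        if cv2.contourArea(c)>20:
            b=cv2.minAreaRect(c); p=cv2.boxPoints(b)
            if 180<b[0][0]<330 and 110<b[0][1]<250: print(nm,b, [at("top",*q,z).tolist() for q in p], at("top",*b[0],z))
E
```

```text
or ((221.63502502441406, 227.496337890625), (35.37040710449219, 12.473620414733887), 70.01689147949219) [[438.8, 198.7], [452.4, 158.0], [337.6, 118.8], [324.1, 159.3]] [388.  158.6]
or ((226.06979370117188, 186.0288543701172), (47.3352165222168, 16.23026466369629), 8.426968574523926) [[517.1, 226.1], [572.9, 217.1], [543.9, 54.9], [488.5, 64.5]] [530.5 140.5]
or ((229.9805908203125, 135.99325561523438), (34.12508010864258, 12.401653289794922), 19.179006576538086) [[707.5, 187.2], [749.1, 172.2], [705.3, 59.7], [664.1, 75.0]] [706.4 123.4]
ye ((263.5, 185.0), (6.0, 7.0), 90.0) [[533.1, 22.2], [532.4, -0.6], [512.8, -0.0], [513.4, 22.8]] [522.9  11.1]
wh ((281.8418273925781, 207.37771606445312), (56.15218734741211, 62.26719284057617), 1.6846843957901) [[353.3, 50.3], [555.5, 39.0], [544.8, -144.4], [342.9, -130.6]] [448.5 -46.4]
```

View pics/topc.png

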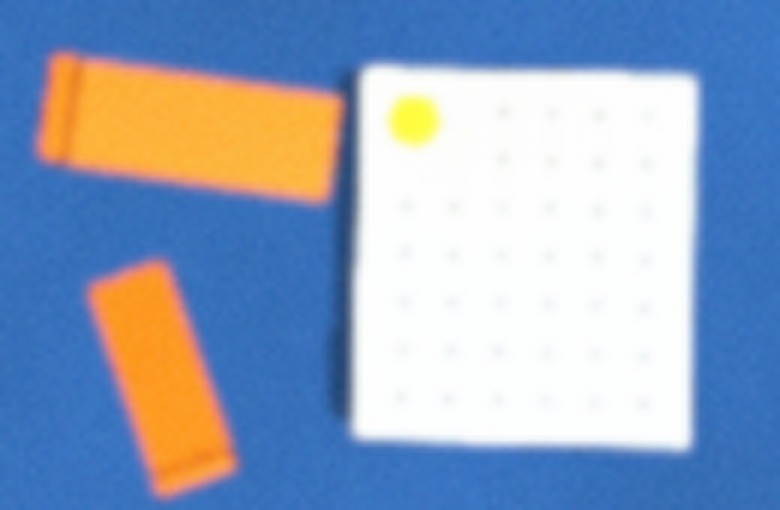

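View pics/scenec.png

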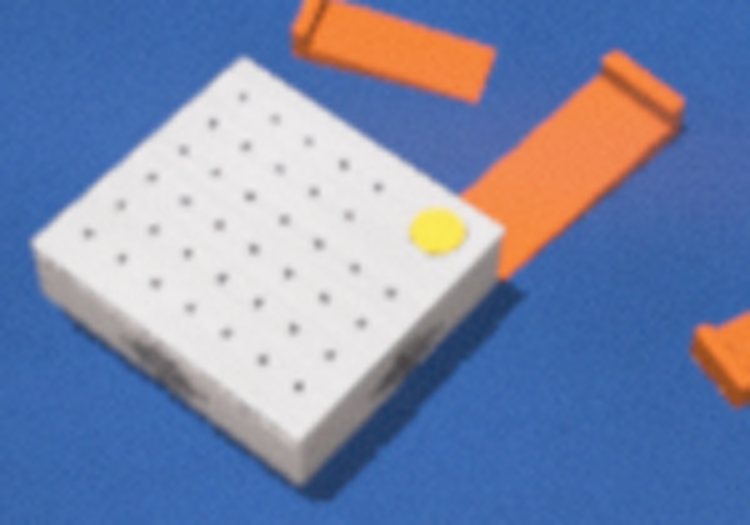

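```bash
python3 - <<'E'
from h import *
t=lambda u,v,z: at("top",(u+.5)/6-.5+195,(v+.5)/6-.5+165,z)
s=lambda u,v,z: at("scene",(u+.5)/5-.5+185,(v+.5)/5-.5+160,z)
hl=np.array([t(54,52,34),t(37,160,34)]);ns=np.array([t(345,95,2),t(327,204,2)])
print("top heel",hl,"nose",ns,"dir",ns.mean(0)-hl.mean(0),hl.mean(0))
p=np.array([t(361,65,79),t(698,74,79),t(692,450,79),t(352,438,79)]);print("plat",p,p.mean(0))
print("dot",t(414,121,82))
q=np.array([s(505,230,79),s(302,442,79),s(33,243,79),s(243,57,79)]);print("plat",q,q.mean(0))
print("dot",s(438,231,82))
print("heel scene top outer",s(617,50,34),s(685,101,34), "nose near",s(503,277,2),"outer bottom",s(682,130,0))
E
```

```text
top heel [[574.1 214. ]
 [512.7 224.6]] nose [[548.4  50.1]
 [485.3  62.2]] dir [ -26.55 -163.15] [543.4 219.3]
plat [[ 555.6   38.8]
 [ 545.4 -144.7]
 [ 342.  -133.6]
 [ 353.5   49. ]] [449.125 -47.625]
dot [523.7  10.8]
plat [[ 553.8   32.3]
 [ 545.2 -144.5]
 [ 346.8 -133.4]
 [ 355.3   44.3]] [450.275 -50.325]
dot [525.    7.3]
heel scene top outer [516.  220.1] [572.3 209.9] nose near [545.2  51.6] outer bottom [572.3 215. ]
```

>>> send_rows(
  series=[
    [-467, -266, 30, 0, 0, 84.6],
    [-467, -266, 30, 0, 0, 84.6],
    [-467, -266, 30, 0, 0, 84.6],
    [-467, -266, 30, 0, 0, 84.6],
    [-467, -266, 30, 0, 0, 84.6],
    [-467, -266, 30, 0, 0, 84.6],
    [-467, -266, 30, 0, 0, 84.6],
    [-467, -266, 30, 0, 0, 84.6],
  ],
  jaw=0.68,
  grip_force=20,
)

```text
time_s: 1.2
tool_pos: [522.8, 278.7, 203.5]
ee_rot: [3.141, -0.0, 1.404]
ft_force: [-0.3, 1.1, -0.4]
opening: 27.2
grasp_force: 0.0
```

>>> send_rows(
  series=[
    [-26, 31, 0, 0, 0, 0],
    [-26, 31, 0, 0, 0, 0],
    [-26, 31, 60, 0, 0, 0],
    [-26, 31, 120, 0, 0, 0],
    [-26, 31, 150, 0, 0, 0],
    [-26, 31, 150, 0, 0, 0],
  ],
)

```text
time_s: 1.95
tool_pos: [545.4, 249.7, 51.0]
ee_rot: [-3.137, 0.003, 1.411]
ft_force: [0.3, -1.2, 0.2]
opening: 27.7
grasp_force: 0.0
```

```bash
python3 - <<'E'
from h import *
crop("top","t2",195,145,130,100,6)
print(sense()["tool_pos"],np.mean([0]))
E
```

```text
[547.16297241 250.096738    52.99454884] 0.0
```

View pics/t2.png

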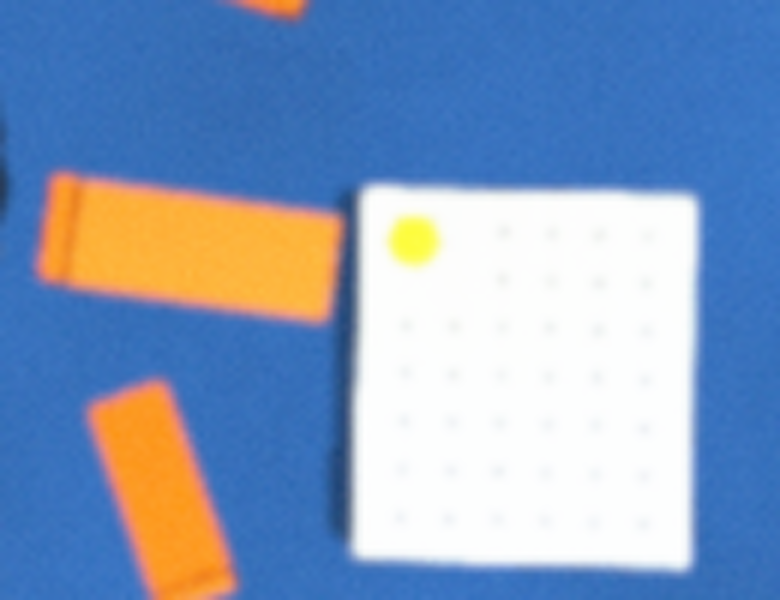

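The picture shows the wedge still untouched, heel at about (45,228), with the gripper just off its left side. I'll lower it now.

>>> send_rows(
  series=[
    [0, 0, 25, 0, 0, 0],
    [0, 0, 40, 0, 0, 0],
    [0, 0, 40, 0, 0, 0],
    [0, 0, 40, 0, 0, 0],
  ],
)

```text
time_s: 2.5
tool_pos: [548.8, 249.7, 14.5]
ee_rot: [3.14, -0.001, 1.409]
ft_force: [-0.1, 0.1, -0.5]
opening: 27.1
grasp_force: 0.0
```

```bash
python3 - <<'E'
from h import *
s=[]
for _ in range(8): snapshot("top"); s.append(sense())
for k in("tool_pos","ee_rot","ft_force"): a=np.array([x[k] for x in s]);print(k,a.mean(0),a.std(0))
E
```

```text
tool_pos [548.46252609 249.58907833  14.10317678] [0.22425734 0.10516778 0.31569678]
ee_rot [ 3.14073194e+00 -7.26746634e-04  1.40917018e+00] [4.22774198e-04 3.23758880e-04 2.76172958e-05]
ft_force [0.27536744 0.28777486 0.00425429] [0.67450792 0.74476719 0.53652791]
```

>>> send_rows(
  series=[
    [-12, 0, 0, 0, 0, 0],
    [-20, 0, 0, 0, 0, 0],
    [-27, 0, 0, 0, 0, -0.5],
    [-36, -1.5, 0, 0, 0, -1.7],
    [-45, -3, 0, 0, 0, -3],
    [-54, -4.5, 0, 0, 0, -4.2],
    [-63, -6, 0, 0, 0, -5.4],
    [-68, -7, 0, 0, 0, -6.1],
  ],
)

```text
time_s: 3.9
tool_pos: [530.0, 182.6, 13.4]
ee_rot: [-3.141, 0.0, 1.516]
ft_force: [0.6, 1.0, -0.8]
opening: 27.8
grasp_force: 0.3
```

```bash
python3 - <<'E'
from h import *
crop("top","t3",195,145,130,100,6)
crop("scene","s3",215,140,130,85,6)
s=[]
for _ in range(5): snapshot("top"); s.append(sense())
for k in("tool_pos","ee_rot","ft_force"): a=np.array([x[k] for x in s]);print(k,a.mean(0),a.std(0))
E
```

```text
tool_pos [530.29012293 183.43632966  13.46134021] [0.02794898 0.2403876  0.03915716]
ee_rot [ 3.14144617e+00 -5.27284717e-05  1.51568078e+00] [4.82816160e-05 3.69456352e-05 3.29592644e-04]
ft_force [ 0.27658465  0.20984742 -0.15359388] [0.24297526 0.66398862 0.28862446]
```

View pics/t3.png

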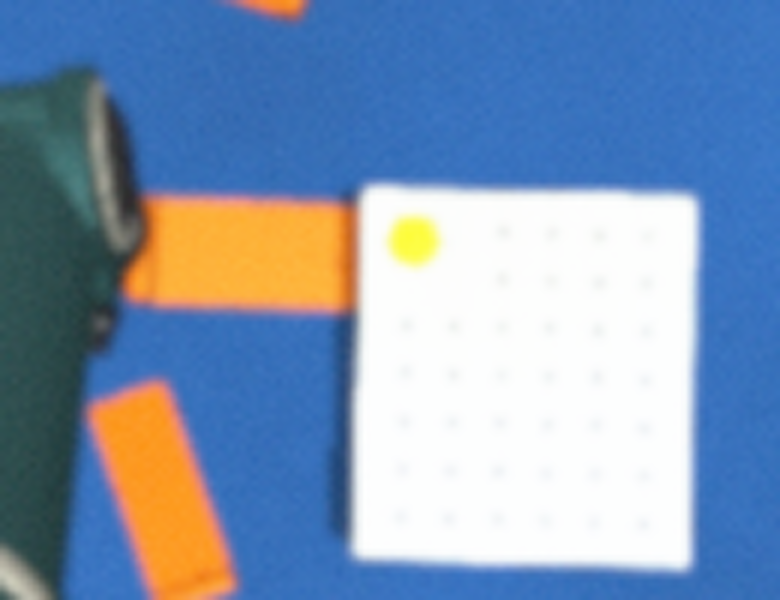

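View pics/s3.png

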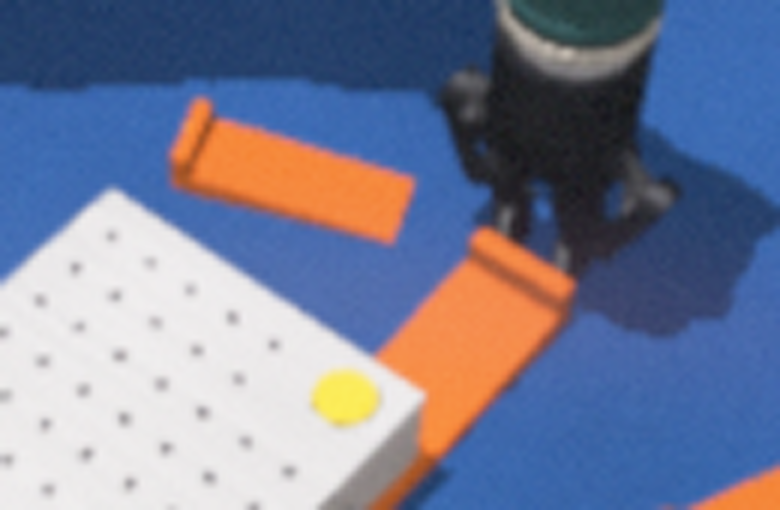

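The wedge is now aligned with the platform and its nose is under the case edge. In the top crop its edges run at rows 203 and 312 where they meet the case, and the dot is at (414,240). I'll push on straight.

>>> send_rows(
  series=[
    [-6, 0, 0, 0, 0, 0],
    [-12, 0, 0, 0, 0, 0],
    [-17, 0, 0, 0, 0, 0],
    [-21, 0, 0, 0, 0, 0],
    [-24, 0, 0, 0, 0, 0],
    [-24, 0, 0, 0, 0, 0],
  ],
)

```text
time_s: 5.0
tool_pos: [528.9, 159.0, 13.5]
ee_rot: [3.142, 0.0, 1.515]
ft_force: [-0.5, 0.1, 0.2]
opening: 27.3
grasp_force: 0.0
```

>>> send_rows(
  series=[
    [-2, 0, 0, 0, 0, 0],
    [-4, 0, 0, 0, 0, 0],
  ],
)

```text
time_s: 5.25
tool_pos: [528.7, 155.7, 13.5]
ee_rot: [3.141, -0.0, 1.516]
ft_force: [-0.3, 1.3, -0.7]
opening: 27.4
grasp_force: 0.8
```

>>> send_rows(
  series=[
    [-2, 0, 0, 0, 0, 0],
    [-4, 0, 0, 0, 0, 0],
  ],
)

```text
time_s: 5.5
tool_pos: [528.5, 152.5, 13.5]
ee_rot: [3.141, -0.001, 1.516]
ft_force: [0.2, 5.6, -0.7]
opening: 27.4
grasp_force: 2.6
```

```bash
cat > f.py <<'E'
from h import *
s=[]
for _ in range(8): snapshot("scene"); s.append(sense())
for k in("tool_pos","ft_force"): a=np.array([x[k] for x in s]);print(k,a.mean(0).round(2),a.std(0).round(2))
print(s[-1]["time_s"])
E
python3 f.py
```

```text
tool_pos [528.5  152.15  13.5 ] [0.02 0.03 0.01]
ft_force [-0.15  4.61 -0.49] [0.49 0.74 0.44]
5.9
```

>>> send_rows(
  series=[
    [-1, 0, 0, 0, 0, 0],
    [-1, 0, 0, 0, 0, 0],
  ],
)

```text
time_s: 6.15
tool_pos: [528.4, 151.3, 13.5]
ee_rot: [3.141, -0.001, 1.516]
ft_force: [1.0, 5.2, -0.5]
opening: 27.4
grasp_force: 2.8
```

```bash
python3 f.py
```

```text
tool_pos [528.45 151.29  13.5 ] [0.02 0.01 0.01]
ft_force [ 0.45  5.8  -0.82] [0.52 0.3  0.55]
6.55
```

>>> send_rows(
  series=[
    [-1, 0, 0, 0, 0, 0],
    [-1, 0, 0, 0, 0, 0],
  ],
)

```text
time_s: 6.8
tool_pos: [528.4, 150.7, 13.6]
ee_rot: [3.141, -0.001, 1.517]
ft_force: [-0.2, 6.4, -0.6]
opening: 27.5
grasp_force: 3.3
```

```bash
python3 f.py; python3 - <<'E'
from h import *
im=crop("top","t4",195,145,130,100,6); crop("scene","s4",185,140,160,120,5)
a=cv2.imread("pics/t3.png").astype(float);b=cv2.imread("pics/t4.png").astype(float)
# platform shift by phase correlation
g=lambda x:cv2.cvtColor(x[150:590,380:740].astype(np.uint8),cv2.COLOR_BGR2GRAY).astype(np.float64)
print(cv2.phaseCorrelate(g(a),g(b)))
E
```

```text
tool_pos [528.41 150.71  13.53] [0.01 0.02 0.01]
ft_force [ 0.22  6.55 -0.92] [0.55 0.49 0.45]
7.2
((0.03330015584583634, -0.06543268232391597), 0.45951744763548447)
```

>>> send_rows(
  series=[
    [-0.7, 0, 0, 0, 0, 0],
    [-0.7, 0, 0, 0, 0, 0],
  ],
)

```text
time_s: 7.55
tool_pos: [528.4, 150.4, 13.6]
ee_rot: [3.141, -0.002, 1.517]
ft_force: [0.0, 7.5, -1.9]
opening: 27.3
grasp_force: 3.6
```

```bash
python3 f.py
```

```text
tool_pos [528.37 150.37  13.57] [0.02 0.02 0.02]
ft_force [ 0.48  7.02 -0.93] [0.59 0.36 0.43]
7.95
```

Snug at about 7 N. Backing off, shutting the jaws and rising.

>>> send_rows(
  series=[
    [5, 0, 0, 0, 0, 0],
    [30, 0, 0, 0, 0, 0],
    [30, 0, 0, 0, 0, 0],
    [30, 0, -50, 0, 0, 0],
    [30, 0, -110, 0, 0, 0],
    [-20, 0, -110, 0, 0, 0],
    [-80, 0, -110, 0, 0, 0],
    [-140, 0, -110, 0, 0, 0],
  ],
  jaw=1.0,
)

```text
time_s: 8.95
tool_pos: [519.8, 5.7, 123.6]
ee_rot: [3.142, 0.001, 1.515]
ft_force: [0.6, 0.2, -0.2]
opening: -0.3
grasp_force: 0.0
```

```bash
python3 f.py
```

```text
tool_pos [519.83   5.2  123.45] [0.62 5.02 0.23]
ft_force [ 0.12 -0.74 -0.19] [0.64 2.7  0.39]
9.35
```

>>> send_rows(
  series=[
    [0, 4.5, 0, 0, 0, 0],
    [0, 4.5, 20, 0, 0, 0],
    [0, 4.5, 34, 0, 0, 0],
    [0, 4.5, 37, 0, 0, 0],
    [0, 4.5, 37, 0, 0, 0],
  ],
)

```text
time_s: 9.98
tool_pos: [525.1, 8.7, 86.3]
ee_rot: [-3.141, 0.0, 1.516]
ft_force: [0.0, 0.5, 0.3]
opening: 0.3
grasp_force: 0.0
```

```bash
python3 f.py
```

```text
tool_pos [525.39   8.71  86.83] [0.09 0.02 0.09]
ft_force [-0.1  -0.13 -0.11] [0.42 0.41 0.36]
10.375
```

>>> send_rows(
  series=[
    [0, 0, 2, 0, 0, 0],
    [0, 0, 4, 0, 0, 0],
    [0, 0, 4.5, 0, 0, 0],
    [0, 0, 4.5, 0, 0, 0],
  ],
)

```text
time_s: 10.88
tool_pos: [525.0, 8.7, 81.8]
ee_rot: [-3.142, 0.0, 1.516]
ft_force: [0.7, -0.7, -0.9]
opening: -0.3
grasp_force: 0.0
```

>>> send_rows(
  series=[
    [0, 0, 1, 0, 0, 0],
    [0, 0, 1, 0, 0, 0],
    [0, 0, 1, 0, 0, 0],
  ],
)

```text
time_s: 11.25
tool_pos: [525.2, 8.7, 81.6]
ee_rot: [3.141, -0.0, 1.516]
ft_force: [-1.3, -0.4, 6.6]
opening: 0.1
grasp_force: 3.2
```

>>> send_rows(
  series=[
    [0, 0, 0.7, 0, 0, 0],
    [0, 0, 0.7, 0, 0, 0],
    [0, 0, 0.7, 0, 0, 0],
    [0, 0, 0.7, 0, 0, 0],
  ],
)

```text
time_s: 11.75
tool_pos: [525.3, 8.8, 81.5]
ee_rot: [3.141, -0.001, 1.516]
ft_force: [-3.7, -0.3, 13.0]
opening: -0.2
grasp_force: 6.0
```

```bash
python3 f.py
```

```text
tool_pos [525.29   8.74  81.45] [0.01 0.02 0.01]
ft_force [-4.07  0.17 12.03] [0.25 0.45 0.66]
12.15
```

At 12 N the corner dips under 0.5 mm. Letting go and withdrawing.

>>> send_rows(
  series=[
    [0, 0, -1, 0, 0, 0],
    [0, 0, -4, 0, 0, 0],
    [0, 0, -30, 0, 0, 0],
    [0, 0, -90, 0, 0, 0],
    [60, 0, -120, 0, 0, 0],
    [120, 0, -120, 0, 0, 0],
    [180, 0, -120, 0, 0, 0],
    [180, 0, -120, 0, 0, 0],
  ],
)

```text
time_s: 13.15
tool_pos: [534.0, 194.9, 199.9]
ee_rot: [-3.141, -0.002, 1.525]
ft_force: [0.1, -0.6, 0.1]
opening: -0.2
grasp_force: 0.0
```

```bash
python3 f.py; python3 - <<'E'
from h import *
crop("top","t5",195,145,130,100,6); crop("scene","s5",185,140,160,120,5)
a=cv2.imread("pics/t3.png");b=cv2.imread("pics/t5.png")
g=lambda x:cv2.cvtColor(x[150:590,380:740],cv2.COLOR_BGR2GRAY).astype(np.float64)
print(cv2.phaseCorrelate(g(a),g(b)))
E
```

```text
tool_pos [534.99 187.5  200.1 ] [0.31 1.46 0.2 ]
ft_force [-0.21 -0.27 -0.05] [0.56 0.7  0.4 ]
13.55
((0.012392557850546382, -0.07419881685231644), 0.4476259776035642)
```

View pics/s5.png

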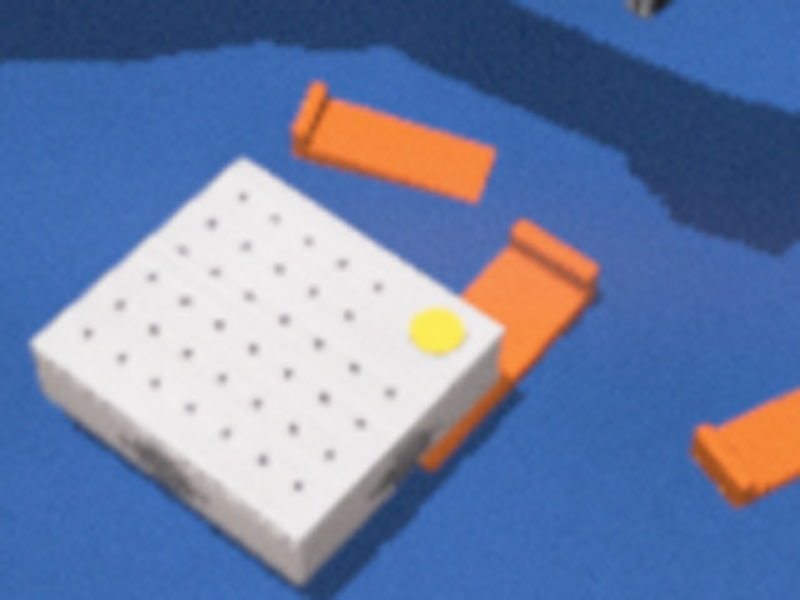

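The picture shows the wedge seated under the dotted corner, heel at about (555,255). The platform is unmoved, with its corner still at (503,331), and the neighbouring wedges are where they were.

```bash
python3 -c "
from bench import *
print(sign_off())"
```

```text
the job is handed in; nothing more can be done
None
```

The largest orange wedge is snug under the short foot at about 7 N, the corner dipped under 0.5 mm when I pressed the dot with 12 N, the platform stayed put with nothing else touched, and I handed the job in at about 13.6 s (no verdict was returned).

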